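# Ballast the balcony wind blind

## Task

The wind blind on the balcony needs its ballast: lay every weight with an orange rib flat in the long part of the aluminium tray, leaving free the pocket at its end, under the blue flap. Then check them with the red bridge gauge: stand it squarely across the tray's two long walls with its brass foot over the weights, keep it seated there for about two seconds, and stand it upright on the bare table again; then fold the flap down shut. Last, push the blind switch's toggle right over to its yellow-striped side (never to the other), hold it there for about three seconds and let it spring back to the middle, leaving cup, sugar tin and ashtray alone.

Things in the scene. Friction and masses are not known exactly. Their poses are not given: they have to be found in the camera images.
- weight1: Loose ballast weight: dark flat base 60 (own x) x 28 (own y) x 14 mm high, with an orange grip rib on top, 14 mm thick along own x, 24 mm long along own y, from 14 to 38 mm above the underside; 0.16 to 0.32 kg. Origin: centre of the underside, z up. Starts flat on the table to the robot's left; absent in some runs (None).
- weight2: Loose ballast weight: dark flat base 60 (own x) x 28 (own y) x 14 mm high, with an orange grip rib on top, 14 mm thick along own x, 24 mm long along own y, from 14 to 38 mm above the underside; 0.16 to 0.32 kg. Origin: centre of the underside, z up. Starts flat on the table to the robot's left; absent in some runs (None).
- weight3: Loose ballast weight: dark flat base 60 (own x) x 28 (own y) x 14 mm high, with an orange grip rib on top, 14 mm thick along own x, 24 mm long along own y, from 14 to 38 mm above the underside; 0.16 to 0.32 kg. Origin: centre of the underside, z up. Starts flat on the table to the robot's left; absent in some runs (None).
- weight4: Loose ballast weight: dark flat base 60 (own x) x 28 (own y) x 14 mm high, with an orange grip rib on top, 14 mm thick along own x, 24 mm long along own y, from 14 to 38 mm above the underside; 0.16 to 0.32 kg. Origin: centre of the underside, z up. Starts flat on the table to the robot's left; absent in some runs (None).
- weight5: Loose ballast weight: dark flat base 60 (own x) x 28 (own y) x 14 mm high, with an orange grip rib on top, 14 mm thick along own x, 24 mm long along own y, from 14 to 38 mm above the underside; 0.16 to 0.32 kg. Origin: centre of the underside, z up. Starts flat on the table to the robot's left; absent in some runs (None).
- tray: Fixed open aluminium tray. Outside 112 (own x) x 242 (own y) mm, inside 100 x 230, floor 4 mm and rim 24 mm above the table, walls 6 mm thick; long walls along own y, centred at own x = -53 and 53. Origin: centre of underside. A 14 mm high cross rib at own y = 73 to 79 parts off the pocket (to 115) that the flap covers; five weights fit side by side in the rest, their 60 mm length along own x.
- tray_flap (a joint): Hinge of the tray's blue flap (104 wide x 42 long x 4 mm): 0 = shut, flat on the rim over the tray's end; 1.57 = upright; 1.75 = stop, leaning outwards. Hinge line along the tray's own x, at its own y = 115 mm, 24 mm above the table. Slight friction: it stays where left; push it over from outside, then press it down. Starts at 1.3 to 1.75.
- flap_edge (a point): Middle of the free edge of the flap, 42 mm from its hinge.
- gauge: Loose bridge gauge, 0.4 kg. Two red legs 28 (own x) x 70 (own y) x 38 mm high, centred at own x = -53 and 53; steel beam across, top at 50 mm; black handle mid-beam, 18 mm thick along own x, 40 long, 50 to 90 mm above the soles. Brass foot plate between the legs, 40 (own x) x 170 (own y) x 8 mm. Origin: midway between the soles, z up. Starts standing on the table at the robot's right.
- gauge_foot (a joint): How far the gauge's foot is pushed up, in m: 0 = fully down (underside 8 mm above the leg soles), 0.02 = stop; the spring pushes down with under 1.5 N. With the gauge seated on the tray's walls over weights that lie flat it reads 0.010.
- switch: Fixed white blind switch box, 70 (own x) x 100 (own y) x 42 mm high, with a yellow stripe across its top at the own +y end. Origin: centre of the underside. Stands to the robot's right; gauge and switch swap places in some runs.
- blind_toggle (a joint): Momentary toggle of the blind switch: 0 = centred, +0.5 = stop, right over to the yellow side (own +y of the switch), -0.5 = the other stop. Pivot on own x, 40 mm above the table; the spring takes about 3 N at the ball for +0.5 and recentres it at once.
- toggle_ball (a point): Centre of the black ball (20 mm across) at the top of the toggle's 12 mm thick stem, 52 mm above the pivot, so 92 mm above the table when centred.
- cup: White ceramic espresso cup, 62 mm across, 56 mm high, with a handle, a bystander. Origin: centre of the underside.
- sugar_tin: Stainless sugar tin with a closed screw-top lid, 80 mm across, 90 mm high, a bystander. Origin: centre of the underside.
- ashtray: Green glass ashtray, 104 mm across, 26 mm high, a bystander between the robot and the tray. Origin: centre of the underside.

How it is judged:
By the outcome, as a careful person would: the job done as asked, in the order asked, and still so for the second after the job is handed in, with the robot touching nothing.
Of weight1, weight2, weight3, weight4, weight5 only 3 to 5 are there at a start; the rules pass over those that are not, and their reading is None.
At some moment in a run one of weight1, weight2, weight3, weight4, weight5 may be knocked a few centimetres aside while the robot is not near it.
Once in a run the grip may slacken for a moment while it holds something.
It also fails if it takes over 210 s, if anything falls off the work surface, if the arm or the gripper's body presses on something with over 40 N, if the wrist force passes 120 N, or if a joint passes its speed limit or range.

## Robot

A 6-joint arm with a two-finger parallel gripper is mounted at the origin on the work surface. World frame = base frame: x ahead of the robot, y to its left, z up, the work surface at z = 0. Lengths are in m, angles in rad, forces in N, time in s.
With the tool pointing down it reaches from about 0.425 to 1.125 m from the base axis. Payload 14.9 kg.
Tool frame: the origin (TCP) lies midway between the tips of the shut fingers; the grasp point (between the pads) lies 19 mm behind it; z points along the fingers, y is the line along which they close (so a half turn about z gives the same grasp; the last joint's range is limited). The gripper opens to 91 mm and grips with 3 to 60 N. Pads are 32 mm wide; open, the fingers measure 118 mm over their backs; the gripper's body (76 mm by 178 mm) begins 60 mm behind the grasp point.
Start: joints at [1.197, 0.379, 1.734, -0, 1.028, -0.033], TCP at [0.234, 0.66, 0.214] pointing down, gripper open.
Joint ranges: [-2.77, 2.77], [-0.74, 2.19], [0, 2.66], [-1.06, 4.2], [0.31, 2.87], [-3.08, 3.08]. Speed limits (rad/s): [1.89, 1.89, 2.39, 3.14, 3.14, 3.14].

## Interface

Orientations are given as a rotation vector (axis times angle).
In Python, from rig import bot, imaging gives the robot as it stands. Calls block until the motion is done:
- bot.move_ptp(position, orientation): joint-space move of the TCP to a pose.
- bot.move_straight(position, orientation=None, speed=0.15, f_stop=None): straight line of the TCP; orientation=None keeps the orientation; speed is the mean speed in m/s. With f_stop (N) it stops when the force on the tool has changed by that much, and returns True; else False.
- bot.goto_joints(angles): joint-space move.
- bot.move_gripper(opening, effort=None): finger opening in m; effort is the grip in N (None keeps the last); returns when the fingers have stopped.
- bot.pause(seconds).
- bot.ik(position, orientation): joint angles nearest the present ones, or None.
- bot.get_state(): the state.
- imaging.camera(name): name is "scene" or "side" or "wrist"; returns (picture, depth): 480x640x3 uint8, red, green, blue; 480x640 float32, m along the optical axis (not along the pixel's ray), 0 where there is no reading.
- imaging.camera_model(name): a dict with "mtx" (3x3 intrinsics, pixels), "world_to_cam" (4x4, takes a point from world to camera coordinates). Camera axes: x right, y down, z forward; pixel columns grow to the right and rows downward; lengths in m; the calibration is good to about 2 mm. A picture is of the moment at which its call begins: read the wrist's pose just before it. camera_model takes no time and is no camera call; for the wrist camera it gives the pose at the moment of the call.
A pose or a line that the arm cannot do raises bot.PlanningError and nothing moves.
- bot.close_job(): hands the job in; it is judged then, once.
Trained networks look in the newest picture that a camera, given by its name, has taken for a name from the list of things; names that differ only in an ending like _2 or _b are one class to them, and where a whole thing is asked for, a point or a joint stands for the part that bears it (a point fixed in the world has none). Each returns a list of dicts, best first, with "p" (0 to 1); they miss things now and then, are a little off and sometimes report something else, mostly with a low value. They report only what shows in the picture. A call takes as long as a camera call.
- imaging.recognise(name, camera): "location" ([column, row] in pixels, amid what is visible of it).
- imaging.cut_out(name, camera): "pixels" (480x640 bool, what is visible of it) and "location" ([column, row] in pixels, amid what is visible of it).
- imaging.mark_of(name, camera): "location" ([column, row] in pixels: a listed point, or the origin of a listed thing).
The state is a dict: "clock": time; "joint_positions": joint angles; "joint_velocities": joint speeds; "tau": joint torques, N m; "tool_pos": TCP position; "orientation": TCP orientation; "force": force on the tool from outside, world axes, zero at the start; "torque": the same for the moment, N m; "gripper_width": finger opening in m; "grasp_force": force on a finger pad.
Only numpy, scipy, OpenCV 4.12 (cv2) and the standard library are available. Lean on these libraries where they do the work, as an engineer would, in place of code of your own. Each camera call takes 0.05 s, during which the arm holds its last target. There are 200 camera calls.

## Working session

There is one attempt and no reset: what is moved stays moved. The work goes in short steps, each a Python script; the robot and the scene stay as the last script left them, time stands still between calls to the robot, and variables do not carry over. Pictures are saved under pics/ and viewed, at most 14 in all, crops included, and the job is handed in when it is done.

```bash
ls; mkdir -p pics; python3 - <<'E'
from rig import bot, imaging
import cv2, numpy as np
for c in ("scene","side"):
    im,d=imaging.camera(c)
    cv2.imwrite(f"pics/{c}0.png",im[:,:,::-1])
    m=imaging.camera_model(c); print(c,m["mtx"].round(1).tolist(),m["world_to_cam"].round(3).tolist())
    for n in ["weight1","tray","tray_flap","flap_edge","gauge","switch","toggle_ball","cup","sugar_tin","ashtray"]:
        print(n,[(round(r["p"],2),np.round(r["location"]).tolist()) for r in imaging.mark_of(n,c)][:7])
print(bot.get_state()["clock"])
E
```

```text
pics
scene [[437.7, 0.0, 313.9], [0.0, 437.7, 233.2], [0.0, 0.0, 1.0]] [[0.576, 0.818, 0.006, -0.304], [0.711, -0.497, -0.497, -0.375], [-0.404, 0.29, -0.868, 1.413], [0.0, 0.0, 0.0, 1.0]]
weight1 [(0.77, [409.0, 208.0]), (0.66, [368.0, 166.0]), (0.6, [402.0, 154.0]), (0.49, [397.0, 192.0])]
tray [(0.66, [335.0, 234.0]), (0.3, [315.0, 333.0])]Traceback (most recent call last):
  File "<stdin>", line 8, in <module>
ValueError: it knows: ashtray, cup, flap_edge, gauge, sugar_tin, switch, toggle_ball, tray, weight
```

```bash
python3 - <<'E'
from rig import bot, imaging
import cv2, numpy as np
for c in ("scene","side"):
    im,d=imaging.camera(c)
    cv2.imwrite(f"pics/{c}0.png",im[:,:,::-1])
    m=imaging.camera_model(c); M=np.array(m["world_to_cam"]);print(c,m["mtx"].round(1).tolist(),M.round(3).tolist())
    K=m["mtx"];R=M[:3,:3];t=M[:3,3];o=-R.T@t
    def at(px,z):
        r=R.T@np.linalg.inv(K)@[px[0],px[1],1]; return o+r*(z-o[2])/r[2]
    for n in ["weight1","tray","flap_edge","gauge","switch","toggle_ball","cup","sugar_tin","ashtray"]:
        z={"toggle_ball":.092,"flap_edge":.065}.get(n,0)
        print(n,[(round(r["p"],2),np.round(r["location"]).tolist(),at(r["location"],z).round(3).tolist()) for r in imaging.mark_of(n,c)][:7])
print(bot.get_state()["clock"])
E
```

```text
scene [[437.7, 0.0, 313.9], [0.0, 437.7, 233.2], [0.0, 0.0, 1.0]] [[0.576, 0.818, 0.006, -0.304], [0.711, -0.497, -0.497, -0.375], [-0.404, 0.29, -0.868, 1.413], [0.0, 0.0, 0.0, 1.0]]
weight1 [(0.79, [403.0, 156.0], [0.46, 0.38, 0.0]), (0.68, [394.0, 191.0], [0.545, 0.275, 0.0]), (0.59, [421.0, 250.0], [0.735, 0.206, 0.0]), (0.53, [367.0, 163.0], [0.418, 0.273, 0.0]), (0.48, [410.0, 210.0], [0.622, 0.265, 0.0])]
tray [(0.68, [334.0, 234.0], [0.561, 0.044, 0.0])]
flap_edge [(0.86, [371.0, 202.0], [0.565, 0.159, 0.065])]
gauge [(0.73, [168.0, 312.0], [0.504, -0.425, 0.0])]
switch [(0.72, [228.0, 266.0], [0.477, -0.242, 0.0]), (0.45, [366.0, 165.0], [0.425, 0.264, 0.0])]
toggle_ball [(0.39, [218.0, 248.0], [0.47, -0.248, 0.092])]
cup [(0.97, [421.0, 250.0], [0.735, 0.206, 0.0])]
sugar_tin [(0.66, [421.0, 249.0], [0.732, 0.21, 0.0]), (0.56, [317.0, 335.0], [0.765, -0.158, 0.0]), (0.21, [290.0, 200.0], [0.399, 0.008, 0.0])]
ashtray [(0.95, [290.0, 200.0], [0.399, 0.006, 0.0])]
side [[465.4, 0.0, 320.5], [0.0, 465.4, 236.0], [0.0, 0.0, 1.0]] [[-0.956, -0.293, -0.019, 0.553], [-0.171, 0.607
[... 223 characters left out ...]
9.0, 458.0], [0.449, 0.381, 0.0]), (0.37, [274.0, 217.0], [0.747, -0.157, 0.0])]
tray [(0.68, [319.0, 287.0], [0.566, 0.046, 0.0])]
flap_edge [(0.59, [299.0, 307.0], [0.567, 0.164, 0.065])]
gauge [(0.57, [391.0, 173.0], [0.506, -0.439, 0.0])]
switch [(0.64, [386.0, 217.0], [0.481, -0.232, 0.0])]
toggle_ball [(0.63, [395.0, 180.0], [0.47, -0.26, 0.092])]
cup [(0.66, [210.0, 329.0], [0.734, 0.208, 0.0]), (0.38, [362.0, 398.0], [0.424, 0.269, 0.0])]
sugar_tin [(0.84, [272.0, 213.0], [0.758, -0.169, 0.0]), (0.41, [324.0, 457.0], [0.456, 0.382, 0.0])]
ashtray [(0.86, [405.0, 295.0], [0.392, 0.018, 0.0]), (0.65, [393.0, 185.0], [0.488, -0.38, 0.0]), (0.17, [209.0, 329.0], [0.735, 0.21, 0.0])]
1.15
```

View pics/scene0.png

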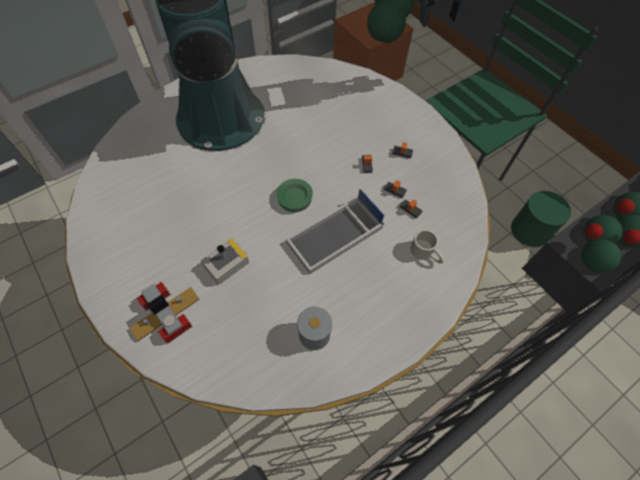

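View pics/side0.png

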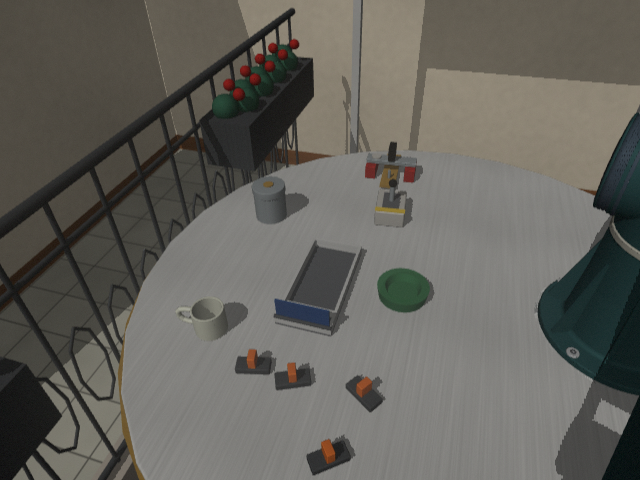

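```bash
cat > h.py <<'E'
from rig import bot, imaging
import cv2, numpy as np
from scipy.spatial.transform import Rotation as Ro
def ori(phi):
    "tool down, fingers closing along world direction phi; of the two half turns the one with smaller last joint"
    best=None
    for k in (0,1):
        yaw=phi+np.pi/2+k*np.pi
        yaw=(yaw+np.pi)%(2*np.pi)-np.pi
        yield (Ro.from_euler('z',yaw)*Ro.from_euler('x',np.pi)).as_rotvec()
def down(p,phi):
    c=[(abs(q[5]),i,o) for i,o in enumerate(ori(phi)) if (q:=bot.ik(p,o)) is not None]
    return min(c)[2]
def goto(p,phi):
    o=down(p,phi); bot.move_ptp(p,o); return o
def shot(cam,name=None):
    m=imaging.camera_model(cam); im,d=imaging.camera(cam)
    if name: cv2.imwrite(f"pics/{name}.png",im[:,:,::-1])
    return im,d,m
def world(m,px,z=None,dep=None):
    K,M=np.array(m["mtx"]),np.array(m["world_to_cam"]); R,t=M[:3,:3],M[:3,3]; o=-R.T@t
    r=(R.T@np.linalg.inv(K)@np.vstack([np.atleast_2d(px).T,np.ones(len(np.atleast_2d(px)))])).T
    if dep is None: dep=(z-o[2])/r[:,2]
    return o+r*np.asarray(dep)[:,None]
def cloud(m,d,mask):
    v,u=np.nonzero(mask&(d>0)); return world(m,np.c_[u,v],dep=d[v,u])
E
python3 - <<'E'
from h import *
for nm,p,f in (("w0",[.5,.29,.42],0),("t0",[.56,.05,.45],0),("s0",[.49,-.33,.45],0)):
    goto(p,f); im,d,m=shot("wrist",nm)
    print(nm,m["mtx"].round(1).tolist(),np.linalg.inv(m["world_to_cam"]).round(3).tolist(),bot.get_state()["clock"],bot.get_state()["joint_positions"])
    cv2.imwrite("/tmp/x.png",d); np.savez(f"/tmp/{nm}.npz",im=im,d=d,**m)
a=[cv2.resize(cv2.imread(f"pics/{n}.png"),(400,300)) for n in ("w0","t0","s0","s0")]
cv2.imwrite("pics/mos.png",np.vstack([np.hstack(a[:2]),np.hstack(a[2:])]))
E
```

```text
w0 [[377.8, 0.0, 317.1], [0.0, 377.8, 239.1], [0.0, 0.0, 1.0]] [[1.0, 0.002, -0.0, 0.5], [0.002, -0.969, -0.247, 0.359], [-0.001, 0.247, -0.969, 0.591], [0.0, 0.0, 0.0, 1.0]] 3.0167 [4.86486889e-01 1.92934160e-04 1.80529226e+00 7.26418315e-05
 1.33694553e+00 4.85019130e-01]
t0 [[377.8, 0.0, 317.1], [0.0, 377.8, 239.1], [0.0, 0.0, 1.0]] [[1.0, 0.001, -0.0, 0.56], [0.001, -0.969, -0.246, 0.119], [-0.0, 0.246, -0.969, 0.622], [0.0, 0.0, 0.0, 1.0]] 4.05 [ 4.95644023e-02 -4.47576881e-02  1.79732177e+00  2.50213927e-04
  1.38946209e+00  4.83963018e-02]
s0 [[377.8, 0.0, 317.1], [0.0, 377.8, 239.1], [0.0, 0.0, 1.0]] [[1.0, 0.001, 0.001, 0.49], [0.001, -0.969, -0.246, -0.261], [0.0, 0.246, -0.969, 0.622], [0.0, 0.0, 0.0, 1.0]] 5.5417 [-6.30369810e-01  6.87821591e-03  1.74604675e+00  1.67920653e-04
  1.38862340e+00 -6.31640953e-01][ WARN:0@1.537] global loadsave.cpp:1063 imwrite_ Unsupported depth image for selected encoder is fallbacked to CV_8U.
```

View pics/mos.png

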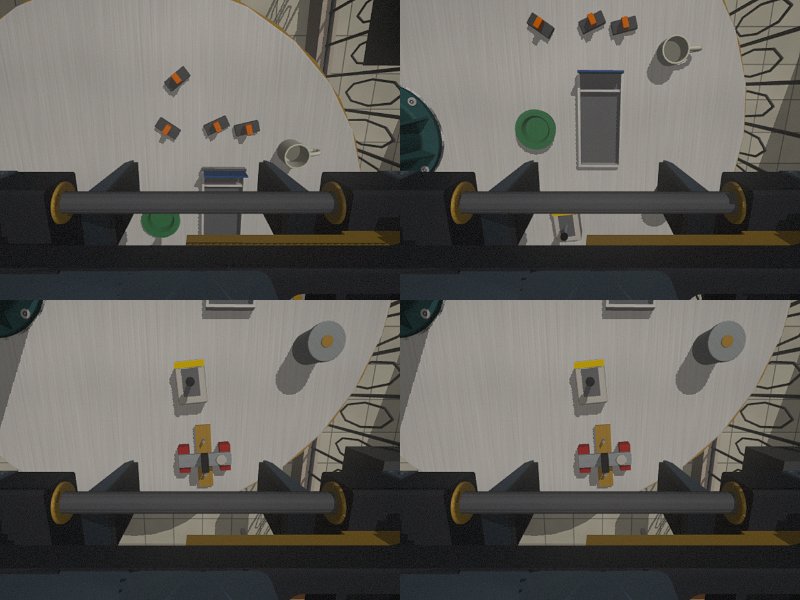

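```bash
cat >> h.py <<'E'
def rect(P):
    "centre, long side direction, sizes (long, short) of the smallest rectangle round points in plan"
    (c,(w,h),a)=cv2.minAreaRect((P[:,:2]*1000).astype(np.float32))
    if w<h: w,h,a=h,w,a+90
    a=np.radians(a); a=(a+np.pi/2)%np.pi-np.pi/2
    return np.array(c)/1000,a,(round(w),round(h))
def weights(im,d,m):
    hsv=cv2.cvtColor(im,cv2.COLOR_RGB2HSV)
    org=((hsv[...,0]>=3)&(hsv[...,0]<=18)&(hsv[...,1]>170)&(hsv[...,2]>90)).astype(np.uint8)
    org[330:]=0
    n,l,st,_=cv2.connectedComponentsWithStats(org)
    P=cloud(m,d,np.ones_like(d,bool)); out=[]
    for i in range(1,n):
        if st[i,4]<25: continue
        o=cloud(m,d,l==i); 
        if len(o)<15: continue
        top=o[o[:,2]>np.percentile(o[:,2],60)]; c=np.median(top,0)
        if not .025<c[2]<.06: continue
        base=c[2]-.038
        Q=P[(np.hypot(*(P[:,:2]-c[:2]).T)<.042)&(P[:,2]>base+.009)&(P[:,2]<base+.045)]
        out.append((c,)+rect(Q)+rect(top))
    return out
E
python3 - <<'E'
from h import *
np.set_printoptions(precision=4,suppress=True)
L=lambda n:(lambda z:(z["im"],z["d"],dict(mtx=z["mtx"],world_to_cam=z["world_to_cam"])))(np.load(f"/tmp/{n}.npz"))
for nm in("w0","t0"):
    for w in weights(*L(nm)): print(nm,*w)
im,d,m=L("t0"); mask=np.ones_like(d,bool); mask[330:]=0
P=cloud(m,d,mask)
T=P[(abs(P[:,0]-.563)<.12)&(abs(P[:,1]-.045)<.18)&(P[:,2]>.019)&(P[:,2]<.029)]
print("table z",np.median(P[(abs(P[:,2])<.02),2]),"tray",rect(T),len(T))
hsv=cv2.cvtColor(im,cv2.COLOR_RGB2HSV)
B=(hsv[...,0]>105)&(hsv[...,0]<125)&(hsv[...,1]>120)&(hsv[...,2]>50)&mask
F=cloud(m,d,B); F=F[abs(F[:,1]-.17)<.05]; print("flap",F.min(0),F.max(0),np.median(F[F[:,2]>F[:,2].max()-.006],0))
im,d,m=L("s0"); P=cloud(m,d,mask)
hsv=cv2.cvtColor(im,cv2.COLOR_RGB2HSV)
S=P[(abs(P[:,0]-.478)<.08)&(abs(P[:,1]+.24)<.09)&(P[:,2]>.036)&(P[:,2]<.047)]; print("switch",rect(S),np.median(S[:,2]))
Y=(hsv[...,0]>22)&(hsv[...,0]<32)&(hsv[...,1]>200)&(hsv[...,2]>120)&mask
Yp=cloud(m,d,Y);Yp=Yp[Yp[:,1]>-.25];print("stripe",np.median(Yp,0))
Bp=P[(abs(P[:,0]-.478)<.06)&(abs(P[:,1]+.25)<.06)&(P[:,2]>.08)];print("ball",np.median(Bp,0),Bp.max(0),len(Bp))
for lo,hi,t in((.04,.06,"beam"),(.075,.1,"handle"),(.008,.032,"foot/legs side")):
    G=P[(abs(P[:,0]-.51)<.12)&(P[:,1]<-.31)&(P[:,1]>-.56)&(P[:,2]>lo)&(P[:,2]<hi)];print(t,rect(G),len(G),np.median(G[:,2]))
rd=((hsv[...,0]<6)|(hsv[...,0]>174))&(hsv[...,1]>150)&mask
G=cloud(m,d,rd);G=G[(G[:,2]>.01)&(G[:,2]<.06)&(G[:,1]<-.31)];print("legs",rect(G))
for g in("gauge","switch","toggle_ball"): pass
E
```

```text
w0 [0.4494 0.3829 0.04  ] [0.4498 0.3824] 0.6695119069851407 (60, 28) [0.4495 0.3829] -0.8982888296366074 (22, 13)
w0 [0.5449 0.2716 0.0399] [0.545 0.272] 0.44208617240223935 (60, 28) [0.5445 0.2719] -1.1570445239154186 (21, 12)
w0 [0.4242 0.2656 0.0398] [0.4238 0.2647] -0.5889601390208679 (60, 28) [0.4235 0.2651] 0.9685807695013495 (21, 12)
w0 [0.6198 0.2659 0.04  ] [0.6202 0.2654] 0.237977478427418 (60, 28) [0.6205 0.2657] -1.3569291447957523 (21, 12)
t0 [0.5442 0.2716 0.0402] [0.5453 0.2715] 0.44621353945964426 (60, 28) [0.5447 0.2717] -1.1449727808787395 (21, 13)
t0 [0.4248 0.2645 0.0401] [0.4238 0.2645] -0.5878913458963924 (61, 28) [0.4242 0.2641] 0.9309713422711416 (22, 12)
t0 [0.6195 0.2645 0.0404] [0.6203 0.2651] 0.24234730965731766 (60, 28) [0.6201 0.2649] -1.305118743947833 (22, 11)
table z 0.0015333942463524597 tray (array([0.5319, 0.0418]), np.float64(1.5652305864327403), (246, 178)) 1892
flap [0.5135 0.1569 0.0645] [0.6153 0.161  0.0701] [0.5658 0.1584 0.0672]
switch (array([ 0.4731, -0.245 ]), np.float64(-1.4714501732871224), (100, 70)) 0.044216222800085137
stripe [ 0.4686 -0.2038  0.0455]
ball [ 0.4626 -0.2974  0.5464] [ 0.538  -0.2351  0.5552] 16179
beam (array([ 0.5069, -0.4346]), np.float64(0.10205690195758166), (134, 93)) 1752 0.051161448931128506
handle (array([ 0.5068, -0.4337]), np.float64(-1.5565028821904132), (40, 18)) 341 0.09098247554089078
foot/legs side (array([ 0.5185, -0.4288]), np.float64(-1.1263154732299716), (172, 123)) 1830 0.017280152352192046
legs (array([ 0.5062, -0.4333]), np.float64(0.06377592536899646), (132, 69))
```

```bash
python3 - <<'E'
from h import *
np.set_printoptions(precision=4,suppress=True)
L=lambda n:(lambda z:(z["im"],z["d"],dict(mtx=z["mtx"],world_to_cam=z["world_to_cam"])))(np.load(f"/tmp/{n}.npz"))
mask=np.ones((480,640),bool); mask[330:]=0
im,d,m=L("t0"); P=cloud(m,d,mask)
T=P[(abs(P[:,0]-.566)<.066)&(abs(P[:,1]-.045)<.18)&(P[:,2]>.021)&(P[:,2]<.029)]
print("tray",rect(T),len(T),np.median(T[:,2]))
for s in(-1,1):
    W=T[(abs(T[:,0]-.566-s*.053)<.012)&(T[:,1]>-.05)&(T[:,1]<.13)]; print(s,np.polyfit(W[:,1]-.04,W[:,0],1),len(W))
R=P[(abs(P[:,0]-.566)<.04)&(P[:,1]>.1)&(P[:,1]<.14)&(P[:,2]>.012)&(P[:,2]<.02)];print("rib",R.mean(0),len(R))
E_=P[(abs(P[:,0]-.566)<.04)&(P[:,1]<-.05)&(P[:,2]>.021)&(P[:,2]<.03)];print("end wall",E_.min(0),E_.max(0))
im,d,m=L("s0"); P=cloud(m,d,mask); hsv=cv2.cvtColor(im,cv2.COLOR_RGB2HSV)
Bp=P[(abs(P[:,0]-.475)<.06)&(abs(P[:,1]+.25)<.06)&(P[:,2]>.08)&(P[:,2]<.12)];print("ball",np.median(Bp,0),Bp.max(0),len(Bp))
br=(hsv[...,0]>12)&(hsv[...,0]<24)&(hsv[...,1]>110)&(hsv[...,2]>80)&mask
G=cloud(m,d,br);G=G[(G[:,2]>.01)&(G[:,2]<.04)&(G[:,1]<-.31)&(abs(G[:,0]-.507)<.05)];print("foot",rect(G),len(G))
E
```

```text
tray (array([0.5647, 0.0416]), np.float64(1.5656387158697944), (246, 112)) 1570 0.025233586989798773
-1 [0.0057 0.5119] 455
1 [0.0047 0.6175] 461
rib [0.5649 0.1168 0.019 ] 154
end wall [ 0.5264 -0.0811  0.0211] [ 0.6046 -0.0741  0.0287]
ball [ 0.4731 -0.2456  0.1004] [ 0.4823 -0.2351  0.1059] 181
foot (array([ 0.5065, -0.4344]), np.float64(-1.5059211109457533), (171, 39)) 1557
```

```bash
cat >> h.py <<'E'
TC=np.array([.5647,.0403]); TA=-.005
def tray(x,y):
    c,s=np.cos(TA),np.sin(TA); return TC+[c*x-s*y,s*x+c*y]
def look():
    goto([.52,.15,.45],0); return [w for w in weights(*shot("wrist")) if w[0][1]>.16]
def g(): 
    s=bot.get_state(); return round(s["gripper_width"],4),round(s["grasp_force"],1),np.round(s["tool_pos"],4).tolist(),round(s["clock"],1)
def pick(xy,phi,z=.017):
    bot.move_gripper(.042)
    o=goto([*xy,.10],phi); hit=bot.move_straight([*xy,z],o,speed=.1,f_stop=10)
    if hit: print("hit on pick",g()); 
    bot.move_gripper(0,40); bot.move_straight([*xy,.15],speed=.15); print("picked",hit,g())
    return bot.get_state()["gripper_width"]>.009
def place(xy,phi):
    o=goto([*xy,.13],phi); print("above",g())
    bot.move_straight([*xy,.045],o,speed=.15)
    hit=bot.move_straight([*xy,.018],o,speed=.03,f_stop=6); print("down",hit,g())
    bot.move_gripper(.036); bot.move_straight([*xy,.12],speed=.15)
E
python3 - <<'E'
from h import *
W=look(); print(len(W),[(w[1].round(3).tolist(),round(w[2],2),w[3]) for w in W])
w=max(W,key=lambda w:w[1][0])
if pick(w[1],w[2]): place(tray(0,-81),TA) if 0 else place(tray(0,-.081),TA)
goto([.56,.05,.45],0); shot("wrist","p1")
for w in weights(*shot("wrist")): print(w[0].round(4),w[1].round(4),w[2],w[3])
E
```

```text
4 [([0.45, 0.382], np.float64(0.68), (60, 28)), ([0.545, 0.272], np.float64(0.43), (60, 28)), ([0.424, 0.265], np.float64(-0.59), (60, 28)), ([0.621, 0.265], np.float64(0.24), (60, 28))]
picked False (0.0137, 40.0, [0.6199, 0.265, 0.1489], 12.2)
above (0.0137, 40.0, [0.5648, -0.04, 0.1301], 13.4)
down True (0.0136, 40.0, [0.5641, -0.0407, 0.0209], 14.9)
[0.5447 0.2722 0.0402] [0.5451 0.2716] 0.4378633643092691 (60, 28)
[0.4244 0.2641 0.0401] [0.4239 0.2645] -0.5878408789937346 (61, 28)
[ 0.5632 -0.0385  0.0438] [ 0.5649 -0.0534] -0.004615790801325126 (59, 54)
```

View pics/p1.png

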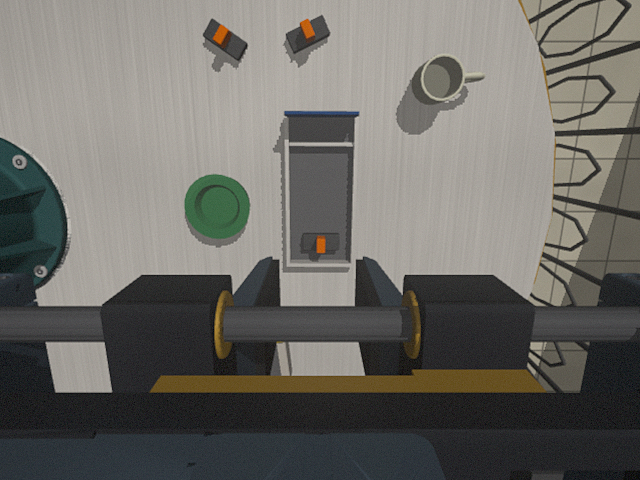

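The first weight lies flat in the tray near its lower end (pixel 320,243); the flap (320,113) and bystanders are undisturbed. I'll do the rest the same way.

```bash
python3 - <<'E'
from h import *
for y in(-.041,-.001,.039):
    W=look(); print(len(W),[(w[1].round(3).tolist(),round(w[2],2),w[3]) for w in W])
    w=max(W,key=lambda w:w[1][0])
    if not pick(w[1],w[2]): print("lost"); break
    place(tray(0,y),TA)
goto([.56,.05,.45],0); 
for w in weights(*shot("wrist","p2")): print(w[0].round(4),w[1].round(4),w[2],w[3],w[4].round(4),w[5],w[6])
E
```

```text
3 [([0.45, 0.382], np.float64(0.68), (60, 29)), ([0.545, 0.272], np.float64(0.43), (60, 28)), ([0.424, 0.265], np.float64(-0.58), (60, 28))]
picked False (0.0142, 40.0, [0.5446, 0.2716, 0.149], 22.4)
above (0.0134, 40.0, [0.5647, 0.0001, 0.1299], 23.5)
down True (0.0139, 40.0, [0.5643, -0.0007, 0.0209], 25.0)
2 [([0.45, 0.382], np.float64(0.66), (60, 28)), ([0.424, 0.265], np.float64(-0.58), (60, 28))]
picked False (0.0141, 40.0, [0.4492, 0.382, 0.149], 32.2)
above (0.014, 40.0, [0.5647, 0.0401, 0.1299], 33.5)
down True (0.0141, 40.0, [0.5644, 0.0393, 0.0211], 35.0)
1 [([0.424, 0.265], np.float64(-0.58), (60, 28))]
picked False (0.0135, 40.0, [0.4234, 0.2643, 0.1492], 42.0)
above (0.0136, 40.0, [0.5642, 0.0797, 0.1293], 42.9)
down True (0.0138, 40.0, [0.5647, 0.0792, 0.0209], 44.4)
[0.566  0.0802 0.0443] [0.5656 0.0786] -1.5704957726811983 (79, 59) [0.5646 0.0787] -1.5644240142869474 (21, 12)
[0.5647 0.0396 0.0439] [0.5655 0.0394] 1.5619987072918744 (82, 59) [0.5647 0.0396] -1.5655180351411166 (22, 12)
[ 0.5648 -0.0011  0.0439] [ 0.5653 -0.001 ] 1.563483819073757 (84, 59) [ 5.648e-01 -2.000e-04] -1.570704080504214 (21, 12)
[ 0.5649 -0.0395  0.0441] [ 0.5651 -0.0387] 1.561898439276833 (82, 59) [ 0.5641 -0.0405] -1.565854759091592 (21, 11)
```

View pics/p2.png

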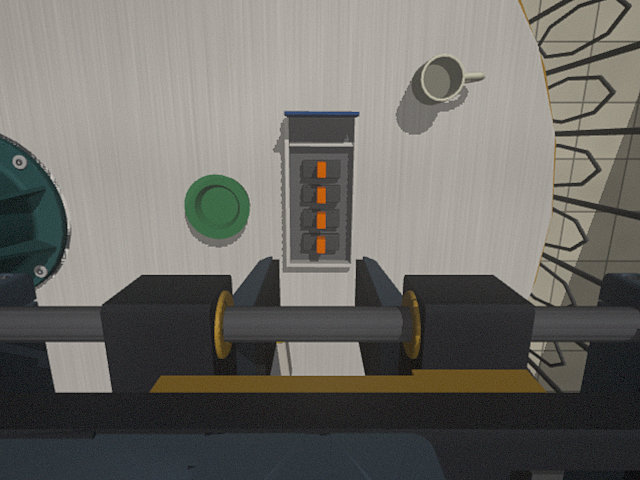

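All four weights lie flat in the long part (ribs at column 321, rows 170–244), with the pocket free. Next, the gauge.

```bash
python3 - <<'E'
from h import *
c=np.array([.5065,-.434]); ph=.065
bot.move_gripper(.05)
goto([*c,.2],ph); o=down([*c,.2],ph)
print(bot.move_straight([*c,.057],o,speed=.12,f_stop=10),g())
bot.move_gripper(0,50); print(g()); bot.move_straight([*c,.27],speed=.15); print(g())
t=tray(0,-.021); o=down([*t,.27],TA)
bot.move_straight([*t,.27],o,speed=.25); print(g())
bot.move_straight([*t,.11],speed=.12); print(g())
im,d,m=shot("side","g1"); shot("wrist","g1w")
E
```

```text
False (0.0499, 0.0, [0.5069, -0.4344, 0.0578], 50.8)
(0.0178, 50.0, [0.5065, -0.434, 0.0571], 51.4)
(0.0179, 50.0, [0.5062, -0.4337, 0.2689], 53.0)
(0.0181, 50.0, [0.5645, 0.0187, 0.27], 54.9)
(0.0177, 50.0, [0.5651, 0.0193, 0.1107], 56.4)
```

View pics/g1.png

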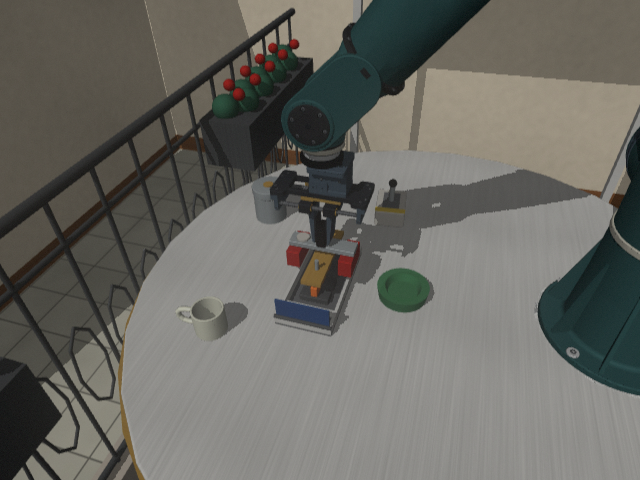

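The gauge hangs level and aligned above the tray (beam near 325,240), with the red legs over the two long walls. I'll lower it.

```bash
python3 - <<'E'
from h import *
t=tray(0,-.021)
print(bot.move_straight([*t,.076],speed=.03,f_stop=6),g(),bot.get_state()["force"])
bot.move_gripper(.045); s=bot.get_state()["tool_pos"]
shot("side","g2"); im,d,m=shot("scene","g2s")
cv2.imwrite("pics/g2c.png",np.hstack([cv2.resize(cv2.imread("pics/g2.png")[200:350,240:440],(400,300)),cv2.resize(cv2.imread("pics/g2s.png")[150:300,240:440],(400,300))]))
bot.pause(2.6); print(g())
E
```

```text
True (0.0176, 50.0, [0.5645, 0.0193, 0.081], 57.4) [-1.39488631  0.21862406  5.73375817]
(0.0449, 0.0, [0.5637, 0.0193, 0.0804], 60.7)
```

View pics/g2c.png

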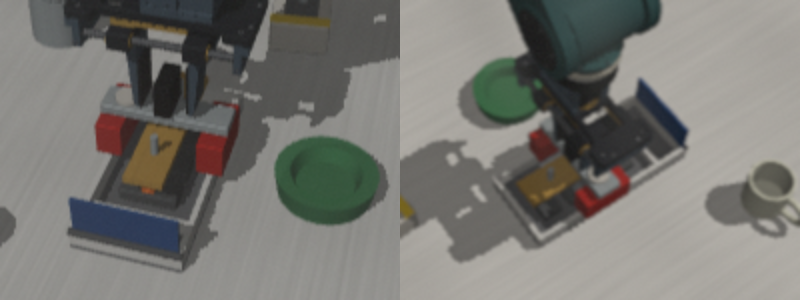

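The gauge stands squarely on both walls with the foot over the weights, released for over 2.6 s. I'll put it back where it stood.

```bash
python3 - <<'E'
from h import *
c=np.array([.5065,-.434]); ph=.065; t=tray(0,-.021)
bot.move_gripper(0,50); print(g())
bot.move_straight([*t,.27],speed=.15); print(g())
o=down([*c,.27],ph); bot.move_straight([*c,.27],o,speed=.25); print(g())
bot.move_straight([*c,.075],speed=.12)
print(bot.move_straight([*c,.053],speed=.03,f_stop=6),g())
bot.move_gripper(.05); bot.move_straight([*c,.25],speed=.15)
goto([.49,-.33,.45],0); im,d,m=shot("wrist","s1")
P=cloud(m,d,np.arange(480)[:,None].repeat(640,1)<330)
Bp=P[(abs(P[:,0]-.473)<.06)&(abs(P[:,1]+.245)<.06)&(P[:,2]>.08)&(P[:,2]<.12)];print("ball",Bp.mean(0),len(Bp))
G=P[(abs(P[:,0]-.51)<.12)&(P[:,1]<-.31)&(P[:,1]>-.56)&(P[:,2]>.075)&(P[:,2]<.1)];print("handle",rect(G),np.median(G[:,2]))
goto([.56,.05,.45],0)
for w in weights(*shot("wrist","p3")): print(w[0].round(4),w[5],w[6])
cv2.imwrite("pics/chk.png",np.hstack([cv2.resize(cv2.imread(f"pics/{n}.png"),(400,300)) for n in("s1","p3")]))
E
```

```text
(0.0177, 50.0, [0.5638, 0.0193, 0.0805], 61.2)
(0.0175, 50.0, [0.5641, 0.0193, 0.269], 62.6)
(0.0176, 50.0, [0.5067, -0.4332, 0.2701], 64.6)
True (0.0177, 50.0, [0.5063, -0.4338, 0.0563], 67.0)
ball [ 0.47312339 -0.24514366  0.10013529] 179
handle (array([ 0.50672766, -0.43322873]), np.float64(-1.559072280244473), (39, 18)) 0.09107497965358324
[0.5645 0.0807 0.044 ] 1.5701893923824675 (21, 11)
[0.5645 0.0414 0.0439] -1.5663871203121609 (22, 12)
[ 0.5646 -0.0008  0.0439] -1.5665254033913172 (21, 12)
[ 0.5646 -0.0378  0.0438] -1.5668529420367756 (21, 13)
```

View pics/chk.png

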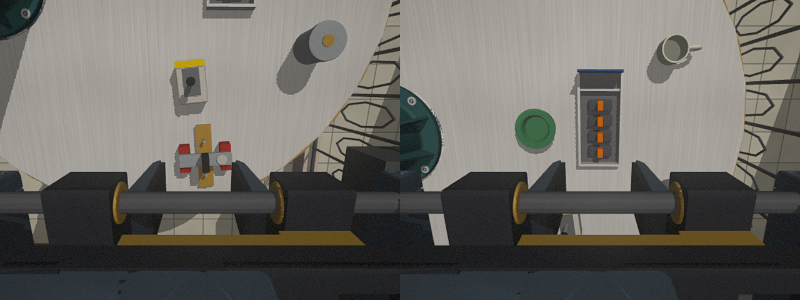

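The gauge stands back on the bare table (205,157 in the left half), and the weights are still flat with the flap upright. Next, the flap.

```bash
python3 - <<'E'
from h import *
bot.move_gripper(0,20)
hy,hz,r=.1553,.024,.030; x=TC[0]-.0005
goto([x,.225,.15],0); o=down([x,.225,.15],0)
bot.move_straight([x,.225,.056],o,speed=.15)
for th in np.radians([92,75,60,45,32,20,10,3]):
    y,z=hy-r*np.cos(th)+.016, hz+.004+r*np.sin(th)
    if bot.move_straight([x,y,z],o,speed=.05,f_stop=12): print("stop",np.degrees(th),g(),bot.get_state()["force"])
print(bot.move_straight([x,y-.004,.024],o,speed=.02,f_stop=6),g(),bot.get_state()["force"])
bot.move_straight([x,y,.15],o); goto([.56,.05,.45],0)
im,d,m=shot("wrist","f1"); P=cloud(m,d,np.arange(480)[:,None].repeat(640,1)<330)
F=P[(abs(P[:,0]-.565)<.045)&(P[:,1]>.118)&(P[:,1]<.152)];print("flap z",F[:,2].min(),np.median(F[:,2]),F[:,2].max())
for w in weights(im,d,m): print(w[0].round(4))
cv2.imwrite("pics/f1c.png",cv2.resize(cv2.imread("pics/f1.png")[60:300,160:480],(640,480)))
E
```

```text
True (0.0006, 3.6, [0.5644, 0.1404, 0.0282], 77.9) [-1.58404139  2.21227264  7.1223586 ]
flap z 0.026127484543927437 0.029429509224966954 0.03262116200150089
[0.5646 0.0774 0.0439]
[0.5647 0.0396 0.0438]
[0.5656 0.0007 0.044 ]
[ 0.5633 -0.0395  0.0441]
```

View pics/f1c.png

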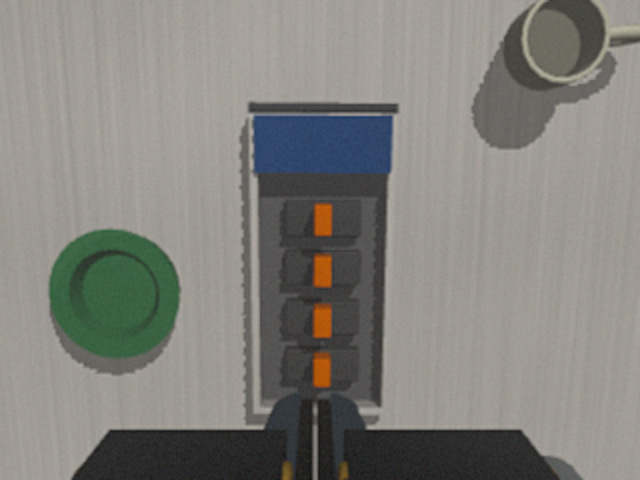

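The blue flap lies flat over the pocket (322,143) and the weights are unmoved. Last, the toggle.

```bash
python3 - <<'E'
from h import *
b=np.array([.4731,-.2453]); u=np.array([np.cos(1.670),np.sin(1.670)]); phi=1.670-np.pi/2
A=lambda s,z:[*(b+u*s),z]
goto(A(-.056,.25),phi); o=down(A(-.056,.25),phi)
bot.move_straight(A(-.056,.074),o,speed=.15); print(g())
print(bot.move_straight(A(-.030,.074),o,speed=.06,f_stop=8))
hit=bot.move_straight(A(.008,.074),o,speed=.03,f_stop=9)
s=bot.get_state(); print(hit,g(),s["force"],"offset",(np.array(s["tool_pos"][:2])-b)@u)
im,d,m=shot("side"); cv2.imwrite("pics/tg.png",cv2.resize(im[120:270,320:470,::-1],(600,600)))
bot.pause(.1)
E
```

```text
(0.0008, 0.0, [0.4791, -0.3013, 0.0748], 83.0)
False
True (0.0004, 3.8, [0.4736, -0.2461, 0.0743], 84.5) [-1.55156544 -7.87857173  2.63217926] offset -0.0008041319073006034
```

View pics/tg.png

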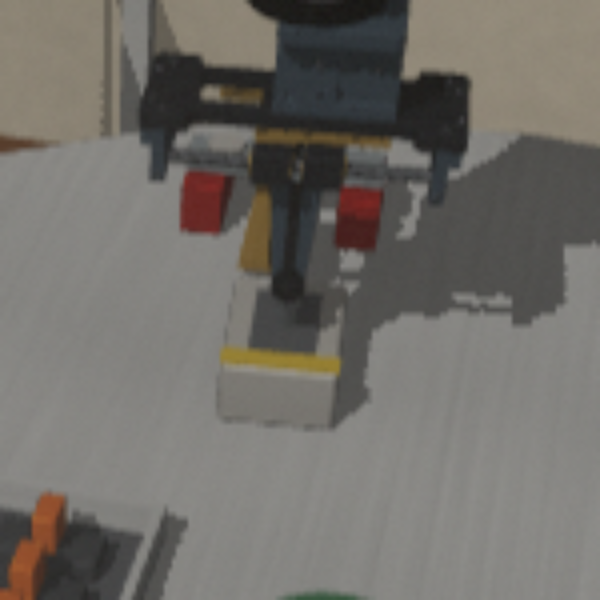

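The ball is tipped over towards the yellow stripe (290,285), and the tool offset matches the full stop. I'll hold it there, release and check.

```bash
python3 - <<'E'
from h import *
b=np.array([.4731,-.2453]); u=np.array([np.cos(1.670),np.sin(1.670)])
A=lambda s,z:[*(b+u*s),z]
bot.pause(3.1); s=bot.get_state(); print(g(),s["force"],(np.array(s["tool_pos"][:2])-b)@u)
bot.move_straight(A(-.056,.074),speed=.06); bot.move_straight(A(-.056,.25),speed=.15)
goto([.49,-.33,.45],0); im,d,m=shot("wrist","e1")
P=cloud(m,d,np.arange(480)[:,None].repeat(640,1)<330)
Bp=P[(abs(P[:,0]-.473)<.06)&(abs(P[:,1]+.245)<.06)&(P[:,2]>.08)&(P[:,2]<.12)];print("ball",Bp.mean(0),len(Bp))
G=P[(abs(P[:,0]-.51)<.12)&(P[:,1]<-.31)&(P[:,1]>-.56)&(P[:,2]>.075)&(P[:,2]<.1)];print("handle",rect(G))
goto([.56,.05,.45],0); im,d,m=shot("wrist","e2"); P=cloud(m,d,np.arange(480)[:,None].repeat(640,1)<330)
F=P[(abs(P[:,0]-.565)<.045)&(P[:,1]>.118)&(P[:,1]<.152)];print("flap z",np.median(F[:,2]))
for w in weights(im,d,m): print(w[0].round(4))
goto([.5,.2,.4],0); shot("scene","e3"); print(g())
cv2.imwrite("pics/end.png",np.hstack([cv2.resize(cv2.imread(f"pics/{n}.png"),(400,300)) for n in("e1","e2")]))
E
```

```text
(0.0003, 3.5, [0.4735, -0.2462, 0.0742], 87.8) [-0.59569076 -5.95972782  1.99846457] -0.0009172230679651731
ball [ 0.47332836 -0.24513957  0.10000284] 178
handle (array([ 0.50632437, -0.41978625]), np.float64(0.013122415222472483), (18, 12))
flap z 0.02936370100453034
[0.5644 0.0794 0.044 ]
[0.5645 0.0414 0.0441]
[0.5661 0.0009 0.044 ]
[ 0.5646 -0.0409  0.044 ]
(0.0004, 0.0, [0.5008, 0.1991, 0.4006], 93.3)
```

View pics/end.png

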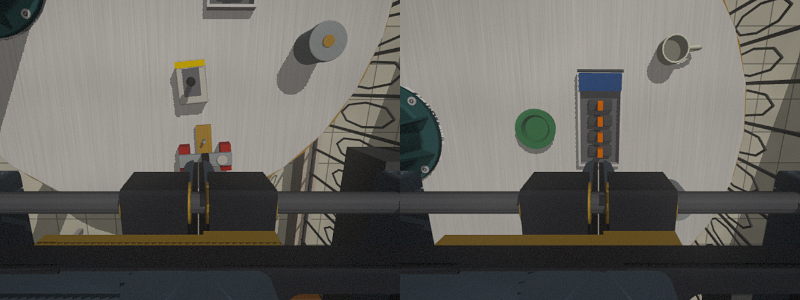

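Everything is in place: toggle centred (190,82), gauge upright on the table (205,155; its handle partly hidden by the shut fingers), flap shut (600,83), four weights flat.

```bash
python3 -c "
from rig import bot
print(bot.close_job())"
```

```text
the job is handed in; nothing more can be done
None
```

The job is done and handed in, at about 93 s on the robot's clock: all four weights present lie flat in the tray with the pocket free, the gauge sat on the walls for over 2.6 s and is back upright on the table, the flap is shut, and the toggle was held at its yellow stop for just over 3 s and sprang back to the middle.

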